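# Wind the bench mixer and hold the glue bottle down in its sprung cradle

### The arm

A 7-joint arm with a two-finger parallel gripper is mounted at the origin on a cart in front of the work surface, level with it; the furniture and walls round the work are solid. World frame = base frame: x ahead of the robot, y to its left, z up, the work surface at z = 0. Lengths are in m, angles in rad, forces in N, time in s.
With the tool pointing down it reaches from about 0.35 to 0.9 m from the base axis. Payload 8.1 kg.
Tool frame: the origin (TCP) lies midway between the tips of the shut fingers; the grasp point (between the pads) lies behind it (arm.tcp_to_grasp is the z of the grasp point in the tool frame, in m); z points along the fingers, y is the line along which they close (so a half turn about z gives the same grasp; the last joint's range is limited). The gripper opens to 92 mm and grips with 3 to 60 N. Pads are 19 mm wide; open, the fingers measure 130 mm over their backs; the gripper's body (75 mm by 190 mm) begins 47 mm behind the grasp point.
Start: joints at [-1.321, 0.434, 0.025, 1.573, -0.012, 1.134, -0.075], TCP at [0.216, 0.587, 0.227] pointing down, gripper open.
Joint ranges: [-2.62, 2.62], [-0.44, 2.09], [-1.27, 1.32], [0.08, 2.57], [-1.32, 4.46], [0.12, 2], [-2.74, 2.74]. Speed limits (rad/s): [2.22, 2.22, 3.01, 3.01, 3.14, 3.14, 3.14].

### API

Orientations are given as a rotation vector (axis times angle).
In Python, from cell import readout, vision, arm gives the robot as it stands.
- The arm moves only by the tool carry_out, never from a script. Its argument "increments" is one flat list of numbers, 6 for each row, row after row: the shift along the world's x, y, z in mm, then the turn, a rotation vector about the world's x, y, z in rad. In form: [tx, ty, tz, wx, wy, wz, tx, ty, tz, wx, wy, wz, ...]. A call has 1 to 20 rows; each row shifts and turns the commanded pose from where the row before left it; what a row does not reach is not made up. A row lasts 1/8 s, in which the tool goes at most 62.5 mm and 10.7 degrees, less where a joint would pass 70% of its speed; a pose out of reach is approached as far as the arm can. A call with a gripper value outside its range is refused whole. "grip" is the closure, from 0 (fully open) to 1 (shut), set as the call begins (left out, the last holds). The fingers move at their own pace and stop on an object; "newtons" is the grip in N (left out, the last holds). Time passes only in rows, so rows that do not move let the fingers close. It gives the time, the measured TCP pose, the force, the opening and the grip force at its end, in the units of the state.
- readout.observe(): the state, without advancing time (a new reading comes with each control period).
- vision.get_image(name): name is "side" or "top" or "wrist"; returns the picture (384x512x3 uint8, red, green, blue); there is no depth.
- vision.calibration(name): a dict with "fov_y" (degrees; the focal length in pixels is half the picture's height over the tangent of half this angle, whatever the lens; pixels are square), "cx", "cy" (the principal point, pixels), "pose" (4x4, takes a point from camera to world coordinates). Camera axes: x right, y up, looking along -z (the intrinsics and any distortion apply to the point x, -y, -z); pixel columns grow to the right and rows downward; lengths in m; the calibration is good to about 2 mm. A picture is of the moment at which its call begins: read the wrist's pose just before it. calibration takes no time and is no camera call; for the wrist camera it gives the pose at the moment of the call.
- arm.sign_off(): hands the job in; it is judged then, once.
The state is a dict: "clock": time; "joints": joint angles; "dq": joint speeds; "joint_efforts": joint torques, N m; "position": TCP position; "ee_rot": TCP orientation; "force": force on the tool from outside, world axes, zero at the start; "ft_torque": the same for the moment, N m; "width": opening from 0.0 (shut) to 1.0 (fully open); "gripper_force": force on a finger pad.
Only numpy, scipy, OpenCV 4.12 (cv2) and the standard library are available. Lean on these libraries where they do the work, as an engineer would, in place of code of your own. Each camera call takes 0.05 s, during which the arm holds its last target. There are 200 camera calls.

### The job

Get the glue mixed: first wind the brass key of the blue bench mixer clockwise (seen from above) in part-turns until it reaches its stop, then stand the yellow glue bottle from the worktop upright in the mixer's sprung ring cradle and press it down, nearly to the bottom of the cradle's spring travel. Finish while still holding the bottle pressed down there, since the mixer only runs while the bottle is held; do not let go, and leave the other things on the bench where they are.

Things in the scene. Friction and masses are not known exactly. Their poses are not given: they have to be found in the camera images.
- bottle: yellow glue bottle with a black cap, the only yellow one on the worktop, loose, standing upright; about 0.14 kg. Body 54 mm in diameter up to 94 mm, then the round cap, 30 mm in diameter, from 94 to 124 mm high (the body's shoulder at 94 mm is wider than the cap). Origin at the centre of its underside, z up.
- mixer: blue bench mixer, fixed to the bench: housing 120 (x) by 240 (y) by 45 mm high, dark top plate. Origin at the centre of its underside. On top, at its own y = +65 mm, the winding key; at its own y = -65 mm, the cradle.
- wind_key (a joint): winding of the brass key, rad: 0 unwound, grows as the key turns clockwise seen from above, firm stop at 3.0. Sprung but held by friction: it stays where it is left; takes about 0.1 to 0.15 N m to turn. Starts between 0 and 0.5; counts as wound to the stop above 2.6.
- key_grip (a point): middle of the key's flat wing, on its vertical turning axis, 39 mm above the mixer's top plate (84 mm above the bench). The wing is 40 mm long along this frame's x, 10 mm thick along its y (grip it across y) and reaches from 11 mm below to about 13 mm above this point; the frame turns with the key. Below the wing is a 10 mm stem. The key's axis is 130 mm from the cradle's.
- cradle (a joint): how far the cradle is pressed down, m: 0 up at rest, bottom of travel at 0.016. Spring: about 3 N just to start it moving, rising to about 13 N at the bottom; it springs back up when let go. The bottle's weight alone does not move it.
- cradle_floor (a point): centre of the upper face of the cradle's floor, on which the bottle stands, z up; 69 mm above the bench at rest, moving down with the cradle. The cradle is a grey cup-like ring, 78 mm across over its rim, which stands 28 mm above this point; its bore is 61 mm across at the floor and flares to 72 mm at the rim.
- tin: bystander: round tin with a dark blue lid, 72 mm across, 28 mm high; origin at the centre of its underside. Leave alone.
- bridge: bystander: flat black wooden bar, 30 x 160 x 10 mm, lying on the bench; origin at the centre of its underside, long along its own y. Leave alone.
Things that resemble listed ones, but are neither listed nor needed, are in the scene too. Several things have the shape of the bottle; the one meant has the colours described above.

How it is judged:
By the outcome, as a careful person would: the job done as asked, in the order asked, and still so for the second after the job is handed in, while the arm keeps its last pose, push and grip.
It also fails if it takes over 64 s, if anything falls off the work surface, if the arm or the gripper's body presses on something with over 40 N, if the wrist force passes 120 N, or if a joint passes its speed limit or range.

## Working session

There is one attempt and no reset: what is moved stays moved. The work goes in short steps, Python scripts to look and compute and a tool call to move; the robot and the scene stay as the last step left them, time stands still between calls to the robot, and variables do not carry over. Pictures are saved under pics/ and viewed, at most 10 in all, crops included, and the job is handed in when it is done.

Besides the shell and the picture viewer there is one more tool, called after "Request:" as name(argument=value, ...) on one line, values as JSON. carry_out: Moves the arm, as the interface text tells. Its arguments: {"type":"object","properties":{"increments":{"type":"array","items":{"type":"number"}},"grip":{"type":"number"},"newtons":{"type":"number"}},"required":["increments"]}

```bash
mkdir -p pics; ls; python3 - <<'E'
from cell import readout, vision, arm
import cv2, numpy as np
s=readout.observe(); print({k:np.round(v,3).tolist() for k,v in s.items()}, arm.tcp_to_grasp)
for n in("side","top"):
    c=vision.calibration(n); print(n,{k:np.round(v,4).tolist() if not isinstance(v,str) else v for k,v in c.items()})
    cv2.imwrite(f"pics/{n}0.png",cv2.resize(vision.get_image(n)[:,:,::-1],(800,600),interpolation=cv2.INTER_CUBIC))
E
```

```text
pics
{'clock': 0.0, 'joints': [-1.321, 0.435, 0.025, 1.574, -0.012, 1.134, -0.075], 'dq': [-0.001, -0.0, -0.001, 0.001, 0.0, -0.002, 0.002], 'joint_efforts': [-0.001, -66.784, 0.985, -31.448, -0.061, 0.042, 0.0], 'position': [0.216, 0.586, 0.226], 'ee_rot': [-0.551, -3.093, 0.002], 'force': [0.213, -0.499, 0.299], 'ft_torque': [0.023, 0.034, 0.041], 'gripper_force': 0.0, 'width': 1.0} -0.0188
side {'fov_y': 51.2411, 'cx': 250.3514, 'cy': 186.581, 'pose': [[-0.9998, -0.0089, 0.0175, 0.6005], [0.0193, -0.6097, 0.7924, 0.8643], [0.0037, 0.7926, 0.6097, 0.8133], [0.0, 0.0, 0.0, 1.0]]}
top {'fov_y': 43.1617, 'cx': 259.785, 'cy': 190.0608, 'pose': [[0.023, 0.9976, -0.0656, 0.4876], [-0.9997, 0.0232, 0.002, -0.0497], [0.0036, 0.0655, 0.9978, 1.4629], [0.0, 0.0, 0.0, 1.0]]}
```

View pics/side0.png

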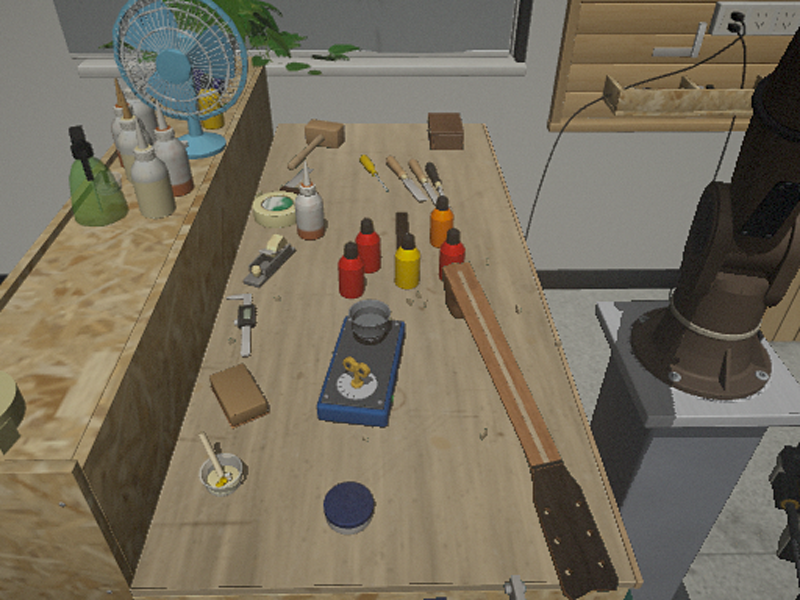

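View pics/top0.png

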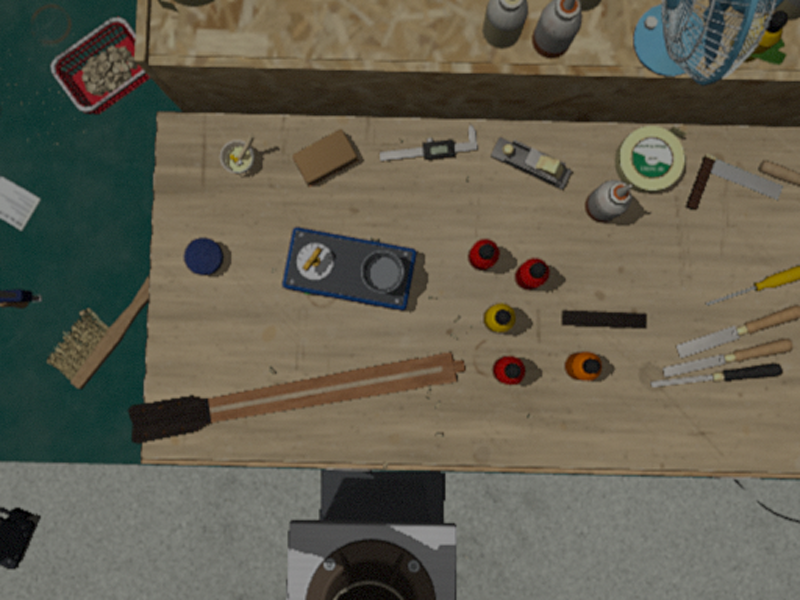

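The side view shows the mixer with its key at about (356,372), the cradle rim at (370,310) and the yellow bottle's cap at (407,240). In the top view these are at (318,260), (384,270) and (502,317). Next I triangulate and enlarge.

```bash
cat > h.py <<'E'
from cell import readout, vision, arm
import cv2, numpy as np
def ray(c,uv):
    f=192/np.tan(np.radians(c["fov_y"])/2); P=np.array(c["pose"])
    d=P[:3,:3]@np.array([(uv[0]-c["cx"])/f,-(uv[1]-c["cy"])/f,-1]); return P[:3,3],d/np.linalg.norm(d)
def at_z(c,uv,z):
    o,d=ray(c,uv); return o+d*(z-o[2])/d[2]
def tri(obs):
    A=np.zeros((3,3));b=np.zeros(3);R=[ray(*x) for x in obs]
    for o,d in R:
        M=np.eye(3)-np.outer(d,d);A+=M;b+=M@o
    p=np.linalg.solve(A,b); return p,[round(1e3*np.linalg.norm(np.cross(p-o,d)),1) for o,d in R]
def proj(c,p):
    f=192/np.tan(np.radians(c["fov_y"])/2); P=np.array(c["pose"]); q=P[:3,:3].T@(np.array(p)-P[:3,3])
    return c["cx"]-f*q[0]/q[2], c["cy"]+f*q[1]/q[2]
E
python3 - <<'E'
from h import *
S=vision.calibration("side");T=vision.calibration("top");print(S.keys())
for n,t,s in [("key",(317,260),(356,370)),("captop",(503,317),(407.5,238)),("rim",(384,270),(370,311)),("tin",(204,256),(349,504))]:
    print(n,tri([(T,np.array(t)*.64),(S,np.array(s)*.64)]))
t=vision.get_image("top")[135:215,175:345]; s=vision.get_image("side")[140:280,195:310]
a=cv2.resize(t,None,fx=4.6,fy=4.6,interpolation=cv2.INTER_CUBIC)
cv2.imwrite("pics/crt.png",a[:,:,::-1])
cv2.imwrite("pics/crs.png",cv2.resize(s,None,fx=4,fy=4,interpolation=cv2.INTER_CUBIC)[:,:,::-1])
E
```

```text
dict_keys(['fov_y', 'cx', 'cy', 'pose'])
key (array([0.64291876, 0.11307653, 0.07029204]), [np.float64(0.7), np.float64(0.7)])
captop (array([ 0.54387781, -0.22605862,  0.11354056]), [np.float64(0.7), np.float64(0.7)])
rim (array([ 0.62233519, -0.0115361 ,  0.09589792]), [np.float64(3.1), np.float64(3.1)])
tin (array([0.65002011, 0.33496018, 0.02043429]), [np.float64(1.8), np.float64(1.8)])
```

View pics/crt.png

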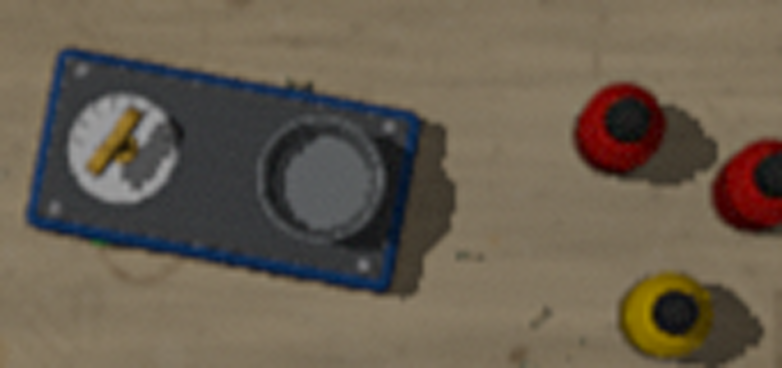

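View pics/crs.png

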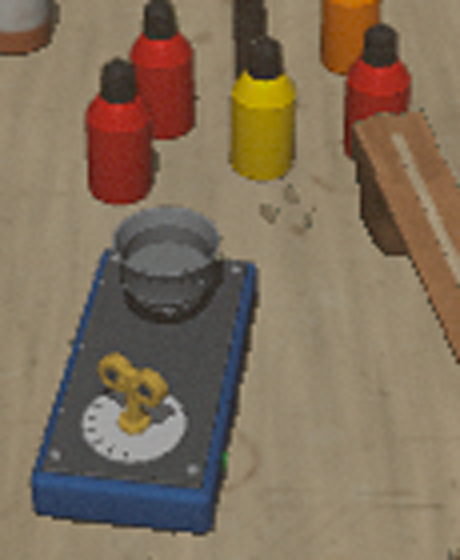

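```bash
python3 - <<'E'
from h import *
S=vision.calibration("side");T=vision.calibration("top")
ft=lambda x,y:(175+(x+.5)/4.6-.5,135+(y+.5)/4.6-.5)
fs=lambda x,y:(195+(x+.5)/4-.5,140+(y+.5)/4-.5)
for n,t,s in [("key",(114,141),(132,376)),("captop",(676,312),(266,42)),("rim",(322,179),(168,235))]:
    print(n,tri([(T,ft(*t)),(S,fs(*s))]))
print("dial",at_z(T,ft(122,148),.045),at_z(S,fs(134,425),.045))
print("rimz",at_z(T,ft(322,179),.097),"floor",at_z(T,ft(328,184),.069))
print("wing",[at_z(T,ft(*p),.09) for p in((88,172),(140,110))])
print("mix",[at_z(T,ft(*p),.045) for p in((65,50),(418,113),(388,290),(30,222))])
s=readout.observe();w=vision.calibration("wrist");print(s["clock"],s["position"],np.round(w["pose"],3),w["fov_y"],w["cx"],w["cy"])
E
```

```text
key (array([0.64323552, 0.12086616, 0.08949085]), [np.float64(1.3), np.float64(1.3)])
captop (array([ 0.54389505, -0.22368837,  0.12347146]), [np.float64(1.4), np.float64(1.4)])
rim (array([ 0.62124404, -0.00856006,  0.10053535]), [np.float64(1.6), np.float64(1.6)])
dial [0.64521503 0.12110382 0.045     ] [0.64202694 0.12141442 0.045     ]
rimz [ 0.6231761  -0.00853925  0.097     ] floor [ 0.62289694 -0.01153402  0.069     ]
wing [array([0.62482971, 0.13619856, 0.09      ]), array([0.66409333, 0.10528762, 0.09      ])]
mix [array([0.70737701, 0.15950557, 0.045     ]), array([ 0.67212684, -0.06723783,  0.045     ]), array([ 0.55846585, -0.0506932 ,  0.045     ]), array([0.59650101, 0.17816766, 0.045     ])]
0.2 [0.21588555 0.58620242 0.22624923] [[ 0.346 -0.892 -0.292  0.137]
 [ 0.938  0.328  0.109  0.616]
 [-0.001 -0.312  0.95   0.384]
 [ 0.     0.     0.     1.   ]] 59.132108498812826 255.8411088895277 191.39271184108767
```

Request:
carry_out(increments=[30.5,-33.2,-1.9,0,0,-0.023,30.5,-33.2,-1.9,0,0,-0.023,30.5,-33.2,-1.9,0,0,-0.023,30.5,-33.2,-1.9,0,0,-0.023,30.5,-33.2,-1.9,0,0,-0.023,30.5,-33.2,-1.9,0,0,-0.023,30.5,-33.2,-1.9,0,0,-0.023,30.5,-33.2,-1.9,0,0,-0.023,30.5,-33.2,-1.9,0,0,-0.023,30.5,-33.2,-1.9,0,0,-0.023,30.5,-33.2,-1.9,0,0,-0.023,30.5,-33.2,-1.9,0,0,-0.023,30.5,-33.2,-1.9,0,0,-0.023,30.5,-33.2,-1.9,0,0,-0.023,0,0,0,0,0,0], grip=0)

```text
clock: 2.08
position: [0.6448, 0.1169, 0.1996]
ee_rot: [1.049, 2.96, -0.004]
force: [-0.1, 0.5, -0.2]
width: 1.002
gripper_force: 0.0
```

```bash
cat > st.py <<'E'
from h import *
from scipy.spatial.transform import Rotation as R
s=readout.observe();M=R.from_rotvec(s["ee_rot"]).as_matrix()
print("t",round(s["clock"],2),"p",np.round(s["position"],4),"j",np.round(s["joints"],2),"yang",round(np.degrees(np.arctan2(M[1,1],M[0,1])),1),"tilt",np.round(M[:2,2],3),"F",np.round(s["force"],1),"w",round(s["width"],3),"gf",s["gripper_force"])
E
python3 st.py; python3 - <<'E'
from h import *
w=vision.calibration("wrist");im=vision.get_image("wrist")
print(proj(w,[.643,.121,.097]),proj(w,[.622,-.009,.097]))
cv2.imwrite("pics/w1.png",cv2.resize(im,(800,600),interpolation=cv2.INTER_CUBIC)[:,:,::-1])
E
```

```text
t 2.08 p [0.6448 0.1169 0.1996] j [-0.44  0.51  0.27  1.54 -0.14  1.11  0.75] yang 51.0 tilt [ 0.    -0.003] F [-0.1  0.5 -0.2] w 1.002 gf 0.0
(np.float64(257.21803670857673), np.float64(185.51830596191155)) (np.float64(125.29462416335744), np.float64(257.74291994092187))
```

View pics/w1.png

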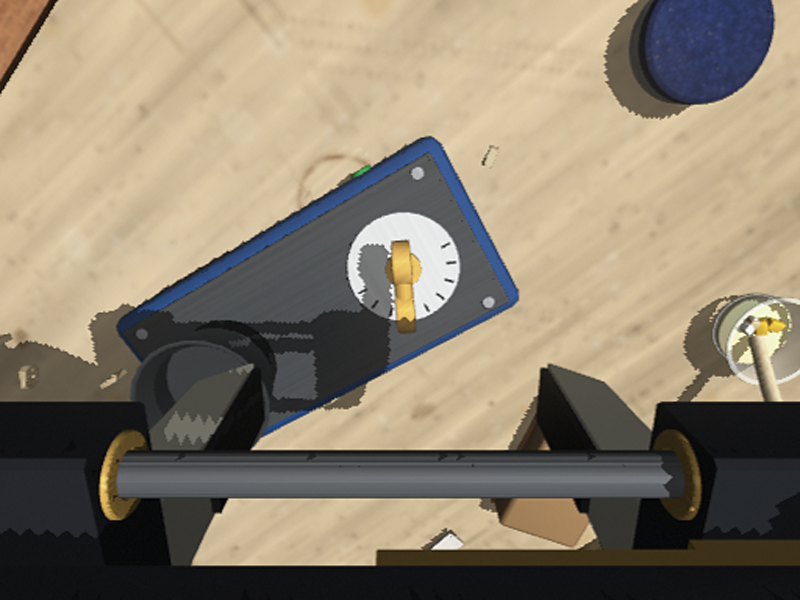

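Wrist view: the wing runs from about (400,242) to (406,328), with its middle at (403,286), which matches the prediction (402,290).

```bash
python3 - <<'E'
from h import *
w=vision.calibration("wrist")
a,b=[at_z(w,np.array(p)*.64,.095) for p in((401,243),(407,326))]
print(a,b,(a+b)/2,np.degrees(np.arctan2(*(a-b)[1::-1])))
c=at_z(w,np.array((404,267))*.64,.045);print(c)
E
```

```text
[0.62252332 0.13875048 0.095     ] [0.65944796 0.11313023 0.095     ] [0.64098564 0.12594035 0.095     ] 145.24506178515887
[0.64367906 0.12417014 0.045     ]
```

Request:
carry_out(increments=[-2,5.5,-20,0,0,0.04,0,0,-30,0,0,0,0,0,-30,0,0,0,0,0,-30,0,0,0,0,0,-24,0,0,0,0,0,0,0,0,0])

```text
clock: 2.88
position: [0.6388, 0.1286, 0.0644]
ee_rot: [-0.976, -2.982, 0.002]
force: [-0.5, 0.3, 0.1]
width: 1.002
gripper_force: 0.0
```

Request:
carry_out(increments=[0,0,0,0,0,0,0,0,0,0,0,0,0,0,0,0,0,0,0,0,0,0,0,0,0,0,0,0,0,0,0,0,0,0,0,0,0,0,0,0,0,0,0,0,0,0,0,0], grip=1, newtons=40)

```text
clock: 3.88
position: [0.6404, 0.1265, 0.066]
ee_rot: [-0.981, -2.984, 0.002]
force: [-7.2, -5.7, 5.1]
width: 0.176
gripper_force: 4.2
```

```bash
python3 st.py
```

```text
t 3.88 p [0.6404 0.1265 0.066 ] j [-0.42  0.64  0.22  1.67 -0.17  0.85  0.81] yang 53.6 tilt [-0.001 -0.001] F [-7.2 -5.7  5.1] w 0.176 gf 4.208699495648034
```

Request:
carry_out(increments=[0,-1.5,0,0,0,0,0,-1.5,0,0,0,0,0,0,0,0,0,0,0,0,0,0,0,0,0,0,0,0,0,0])

```text
clock: 4.5
position: [0.6386, 0.1238, 0.0657]
ee_rot: [-0.979, -2.981, 0.003]
force: [-7.3, -2.6, 5.2]
width: 0.107
gripper_force: 40.0
```

```bash
python3 st.py
```

```text
t 4.5 p [0.6386 0.1238 0.0657] j [-0.42  0.64  0.22  1.68 -0.17  0.85  0.81] yang 53.6 tilt [-0.005 -0.001] F [-7.3 -2.6  5.2] w 0.107 gf 39.99608522281051
```

Request:
carry_out(increments=[0,0,0,0,0,-0.17,0,0.2,0,0,0,-0.17,0.2,0.2,0,0,0,-0.17,0.4,0.2,0,0,0,-0.17,0.4,0.2,0,0,0,-0.17,0,0,0,0,0,0])

```text
clock: 5.25
position: [0.6432, 0.1264, 0.0658]
ee_rot: [2.125, 2.312, 0.003]
force: [6.1, 3.0, -6.5]
width: 0.107
gripper_force: 40.0
```

```bash
python3 st.py; python3 -c "
from h import *
print(readout.observe()['ft_torque'])"
```

```text
t 5.25 p [0.6432 0.1264 0.0658] j [-0.56  0.67  0.45  1.69 -0.36  0.87  0.12] yang 4.8 tilt [0.002 0.001] F [ 6.1  3.  -6.5] w 0.107 gf 39.99510811641812
[ 0.56520176 -1.13852933 -0.00485544]
```

Request:
carry_out(increments=[1.4,0.4,0,0,0,-0.17,1.3,0.2,0,0,0,-0.17,1.2,-0.2,0,0,0,-0.17,1.0,-0.5,0,0,0,-0.17,0.8,-0.7,0,0,0,-0.17,0,0,0,0,0,0])

```text
clock: 6.0
position: [0.6483, 0.1246, 0.0658]
ee_rot: [2.888, 1.235, 0.001]
force: [4.3, 2.1, -5.8]
width: 0.103
gripper_force: 40.0
```

```bash
python3 st.py; python3 -c "
from h import *
print(readout.observe()['ft_torque'])"
```

```text
t 6.0 p [0.6483 0.1246 0.0658] j [-0.69  0.73  0.68  1.68 -0.55  0.93 -0.56] yang -43.7 tilt [ 0.001 -0.001] F [ 4.3  2.1 -5.8] w 0.103 gf 39.995530284941196
[ 0.11183781 -0.8662188  -0.01158129]
```

Request:
carry_out(increments=[1.0,-0.6,0,0,0,-0.17,0.8,-0.9,0,0,0,-0.17,0.5,-1,0,0,0,-0.17,0.2,-1.1,0,0,0,-0.17,0,-1.1,0,0,0,-0.12,0,0,0,0,0,0])

```text
clock: 6.75
position: [0.6503, 0.1199, 0.0659]
ee_rot: [3.142, 0.017, 0.0]
force: [3.0, 0.8, -4.9]
width: 0.106
gripper_force: 40.0
```

```bash
python3 st.py; python3 -c "
from h import *
print(readout.observe()['ft_torque'])"
```

```text
t 6.75 p [0.6503 0.1199 0.0659] j [-0.79  0.81  0.89  1.69 -0.73  1.   -1.2 ] yang -89.4 tilt [ 0. -0.] F [ 3.   0.8 -4.9] w 0.106 gf 39.994882587343454
[ 0.22108971 -0.67235207 -0.01645195]
```

Request:
carry_out(increments=[0,-0.6,0,0,0,-0.1,-0.1,-0.6,0,0,0,-0.1,-0.2,-0.6,0,0,0,-0.1,0,0,0,0,0,0])

```text
clock: 7.25
position: [0.6493, 0.1196, 0.066]
ee_rot: [-3.108, 0.446, 0.003]
force: [0.1, 4.2, 0.3]
width: 0.141
gripper_force: 49.3
```

```bash
python3 st.py; python3 -c "
from h import *
s=readout.observe();print(s['ft_torque'],s['joint_efforts'])"
```

```text
t 7.25 p [0.6493 0.1196 0.066 ] j [-0.82  0.84  0.96  1.69 -0.79  1.04 -1.45] yang -106.3 tilt [-0.002  0.002] F [0.1 4.2 0.3] w 0.141 gf 49.349024780094624
[1.0913462  0.45585323 1.21672718] [  4.81100231 -71.04173899  25.7328397  -19.70613062   0.57452515
  -1.09489281  -1.95399977]
```

Request:
carry_out(increments=[0,0,0,0,0,0,0,0,0,0,0,0,0,0,0,0,0,0,0,0,20,0,0,0,0,0,40,0,0,0,0,0,40,0,0,0,0,0,50,0,0,0,0,0,20,0,0,0], grip=0)

```text
clock: 8.25
position: [0.6511, 0.1166, 0.2407]
ee_rot: [-3.107, 0.46, -0.008]
force: [-0.2, -0.6, -0.6]
width: 0.963
gripper_force: 0.0
```

```bash
python3 st.py; python3 - <<'E'
from h import *
w=vision.calibration("wrist");im=vision.get_image("wrist")
print(proj(w,[.643,.121,.097]),proj(w,[.544,-.224,.124]))
cv2.imwrite("pics/w2.png",cv2.resize(im,(800,600),interpolation=cv2.INTER_CUBIC)[:,:,::-1])
E
```

```text
t 8.25 p [0.6511 0.1166 0.2407] j [-0.88  0.68  1.1   1.52 -0.62  1.32 -1.58] yang -106.8 tilt [0.005 0.   ] F [-0.2 -0.6 -0.6] w 0.963 gf 0.0
(np.float64(255.05836214410496), np.float64(188.14730487065893)) (np.float64(676.394544060915), np.float64(191.80491978637693))
```

View pics/w2.png

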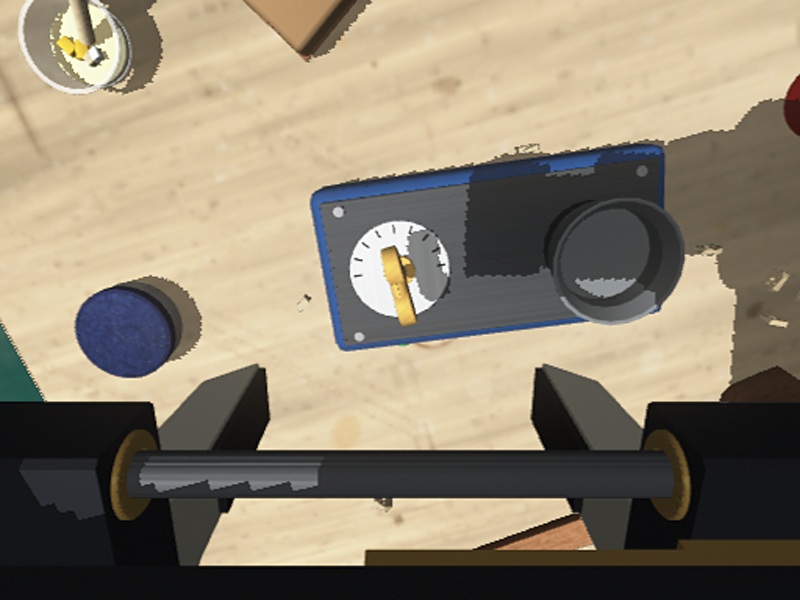

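The key turned about 150° and hit its firm stop: the moment was 1.2 N m, and the wing now sits about 8° off the tool. Rim centre is at (618,262). Now to the bottle.

Request:
carry_out(increments=[-13,-42.5,0,0,0,0.035,-13,-42.5,0,0,0,0.035,-13,-42.5,0,0,0,0.035,-13,-42.5,0,0,0,0.035,-13,-42.5,0,0,0,0.035,-13,-42.5,0,0,0,0.035,-13,-42.5,0,0,0,0.035,-13,-42.5,0,0,0,0.035,0,0,0,0,0,0,0,0,0,0,0,0,0,0,0,0,0,0])

```text
clock: 9.68
position: [0.5464, -0.2208, 0.2358]
ee_rot: [-3.141, 0.018, 0.001]
force: [2.1, 0.3, -0.1]
width: 1.001
gripper_force: 0.0
```

```bash
python3 st.py; python3 - <<'E'
from h import *
w=vision.calibration("wrist");im=vision.get_image("wrist")
print(np.array(proj(w,[.544,-.224,.124]))/.64,w["pose"])
cv2.imwrite("pics/w3.png",cv2.resize(im,(800,600),interpolation=cv2.INTER_CUBIC)[:,:,::-1])
E
```

```text
t 9.68 p [ 0.5464 -0.2208  0.2358] j [-0.38  0.52  1.03  1.7  -0.48  1.2  -0.81] yang -90.6 tilt [-0.001  0.001] F [ 2.1  0.3 -0.1] w 1.001 gf 0.0
[407.19058657 299.04006395] [[-1.14437480e-02  9.50722146e-01  3.09832927e-01  6.31862661e-01]
 [-9.99934517e-01 -1.08950349e-02 -3.50139570e-03 -2.21005425e-01]
 [ 4.67861289e-05 -3.09852707e-01  9.50784570e-01  3.93503127e-01]
 [ 0.00000000e+00  0.00000000e+00  0.00000000e+00  1.00000000e+00]]
```

View pics/w3.png

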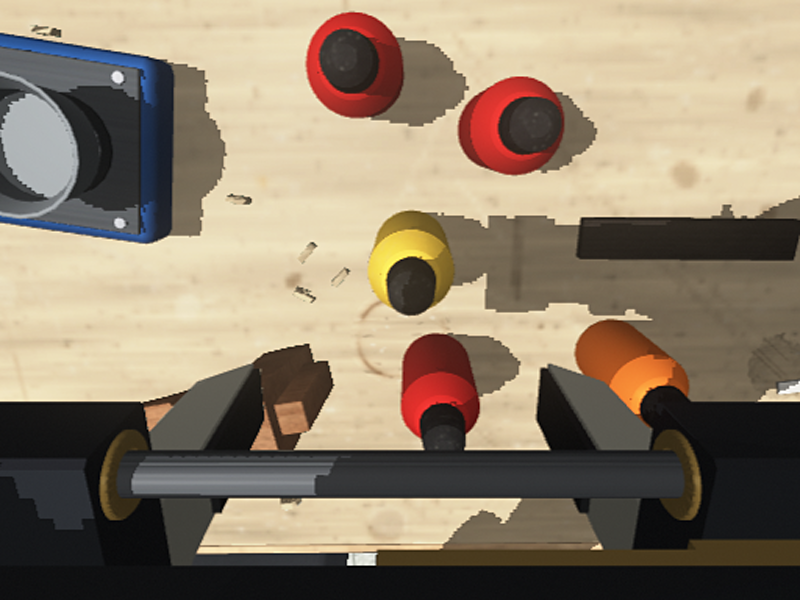

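Yellow bottle cap top is at about (411,289), with no neighbour along the gripper's closing line.

```bash
python3 - <<'E'
from h import *
w=vision.calibration("wrist")
b=at_z(w,np.array((411,289))*.64,.124);print(b)
T=vision.calibration("top");ft=lambda x,y:(175+(x+.5)/4.6-.5,135+(y+.5)/4.6-.5)
print(tri([(w,np.array((411,289))*.64),(T,ft(676,312))]))
E
```

```text
[ 0.54960126 -0.22615161  0.124     ]
(array([ 0.54573876, -0.22593969,  0.110808  ]), [np.float64(0.5), np.float64(0.5)])
```

Request:
carry_out(increments=[0.6,-4,-30,0,0,0,0,0,-40,0,0,0,0,0,-40,0,0,0,0,0,-40,0,0,0,0,0,-22,0,0,0,0,0,0,0,0,0])

```text
clock: 10.48
position: [0.5458, -0.2249, 0.0626]
ee_rot: [-3.141, 0.019, 0.005]
force: [-0.2, 0.5, 0.3]
width: 1.002
gripper_force: 0.0
```

Request:
carry_out(increments=[0,0,0,0,0,0,0,0,0,0,0,0,0,0,0,0,0,0,0,0,0,0,0,0,0,0,0,0,0,0,0,0,0,0,0,0], grip=1, newtons=40)

```text
clock: 11.22
position: [0.5467, -0.2265, 0.0644]
ee_rot: [3.141, -0.021, 0.001]
force: [0.1, 0.3, 4.7]
width: 0.57
gripper_force: 40.0
```

```bash
python3 st.py
```

```text
t 11.22 p [ 0.5467 -0.2265  0.0644] j [-0.25  0.7   0.85  1.87 -0.68  0.89 -0.64] yang -90.8 tilt [ 0.001 -0.   ] F [0.1 0.3 4.7] w 0.57 gf 39.980021566361756
```

Request:
carry_out(increments=[0,0,20,0,0,0,0,0,40,0,0,0,0,0,40,0,0,0,0,0,40,0,0,0,10,28,5,0,0,0,11,32,0,0,0,0,11,32,0,0,0,0,11,32,0,0,0,0,11,32,0,0,0,0,11,32,0,0,0,0,11,30,0,0,0,0,0,0,0,0,0,0,0,0,0,0,0,0,0,0,0,0,0,0])

```text
clock: 12.98
position: [0.6221, -0.0097, 0.2097]
ee_rot: [3.141, -0.024, 0.0]
force: [-0.6, 1.1, -1.5]
width: 0.568
gripper_force: 40.0
```

```bash
python3 st.py; python3 - <<'E'
from h import *
s=vision.get_image("side")[100:260,160:330]; w=vision.get_image("wrist")
a=cv2.resize(s,(400,376),interpolation=cv2.INTER_CUBIC);b=cv2.resize(w,(400,376))
cv2.imwrite("pics/p1.png",np.hstack([a,b])[:,:,::-1])
E
```

```text
t 12.97 p [ 0.6221 -0.0097  0.2097] j [-0.7   0.61  1.02  1.66 -0.55  1.19 -1.14] yang -90.9 tilt [ 0. -0.] F [-0.6  1.1 -1.5] w 0.568 gf 39.955543419255264
```

View pics/p1.png

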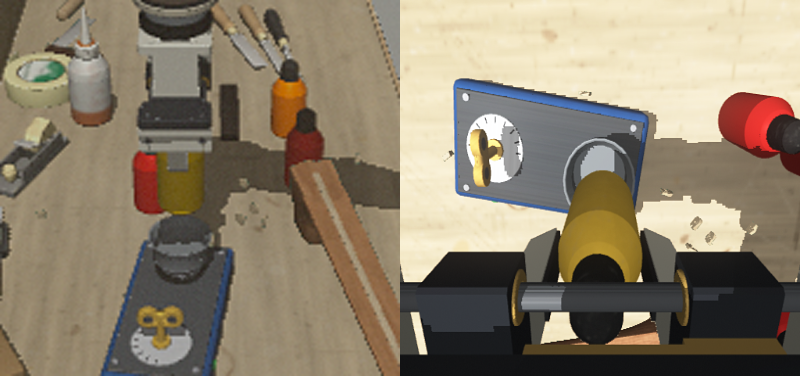

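Side crop: the bottle (centre column 181) hangs upright over the cradle (column 181). Wrist: the same, and the key is untouched. Lowering now.

Request:
carry_out(increments=[0.4,1.2,-20,0,0,0,0,0,-20,0,0,0,0,0,-15,0,0,0,0,0,-10,0,0,0,0,0,-4,0,0,0,0,0,0,0,0,0,0,0,0,0,0,0])

```text
clock: 13.95
position: [0.6232, -0.0072, 0.1407]
ee_rot: [3.141, -0.021, 0.001]
force: [-0.6, 1.5, -1.3]
width: 0.569
gripper_force: 40.0
```

Request:
carry_out(increments=[0,0,-4,0,0,0,0,0,-4,0,0,0,0,0,-2,0,0,0,0,0,0,0,0,0,0,0,0,0,0,0], newtons=50)

```text
clock: 14.58
position: [0.6231, -0.0071, 0.1304]
ee_rot: [-3.141, 0.021, -0.001]
force: [-0.5, -0.5, 3.4]
width: 0.572
gripper_force: 50.0
```

```bash
python3 st.py
```

```text
t 14.57 p [ 0.6231 -0.0071  0.1304] j [-0.66  0.68  0.95  1.74 -0.63  1.05 -1.08] yang -90.8 tilt [0. 0.] F [-0.5 -0.5  3.4] w 0.572 gf 49.9634745601179
```

Request:
carry_out(increments=[0,0,-3,0,0,0,0,0,-3,0,0,0,0,0,-3,0,0,0,0,0,-2,0,0,0,0,0,0,0,0,0,0,0,0,0,0,0])

```text
clock: 15.32
position: [0.6232, -0.0071, 0.1197]
ee_rot: [-3.141, 0.021, -0.001]
force: [-2.4, 0.1, 9.8]
width: 0.57
gripper_force: 50.0
```

```bash
python3 st.py
```

```text
t 15.32 p [ 0.6232 -0.0071  0.1197] j [-0.65  0.7   0.94  1.75 -0.64  1.03 -1.07] yang -90.8 tilt [0.001 0.   ] F [-2.4  0.1  9.8] w 0.57 gf 49.98984847648671
```

Request:
carry_out(increments=[0,0,-1,0,0,0,0,0,-0.3,0,0,0,0,0,0,0,0,0,0,0,0,0,0,0,0,0,0,0,0,0])

```text
clock: 15.95
position: [0.6232, -0.0072, 0.1185]
ee_rot: [-3.141, 0.021, -0.001]
force: [-2.3, 1.0, 10.0]
width: 0.569
gripper_force: 50.0
```

```bash
python3 st.py; python3 - <<'E'
from h import *
s=vision.get_image("side")[100:260,160:330]; w=vision.get_image("wrist")
a=cv2.resize(s,(400,376),interpolation=cv2.INTER_CUBIC);b=cv2.resize(w,(400,376))
cv2.imwrite("pics/p2.png",np.hstack([a,b])[:,:,::-1])
E
```

```text
t 15.95 p [ 0.6232 -0.0072  0.1185] j [-0.65  0.7   0.93  1.75 -0.65  1.03 -1.07] yang -90.8 tilt [0.001 0.   ] F [-2.3  1.  10. ] w 0.569 gf 49.993526117204965
```

View pics/p2.png

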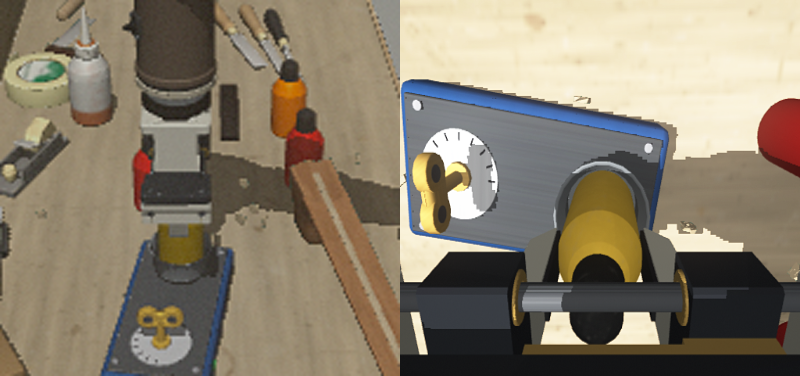

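The bottle stands upright in the cradle, pressed about 14–15 mm of the 16 mm travel, the key is still wound, and everything else is untouched.

```bash
python3 -c "
from cell import arm
print(arm.sign_off())"
```

```text
the job is handed in; nothing more can be done
None
```

I wound the key clockwise to its stop, stood the yellow bottle in the cradle and pressed it down about 14–15 mm of the 16 mm travel by measured tool height; I handed the job in at about 16 s with the arm still holding it there, and no verdict came back.

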